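Rack the primer cans from light to dark

ROBOT

A 6-joint arm with a two-finger parallel gripper is mounted at the origin on the work surface. World frame = base frame: x ahead of the robot, y to its left, z up, the work surface at z = 0. Lengths are in mm, angles in rad, forces in N, time in s.
With the tool pointing down it reaches from about 400 to 925 mm from the base axis. Payload 12.5 kg.
Tool frame: the origin (TCP) lies where the fingers leave the gripper's body, on its centre line; the fingertips stand 78 mm ahead of it and the grasp point (between the pads) lies 59 mm ahead of it (env.tip_extent is the distance from the TCP to the fingertips, in mm); z points along the fingers, y is the direction in which the jaws open and shut (so a half turn about z gives the same grasp; the last joint's range is limited). The gripper opens to 95 mm and grips with 3 to 60 N. Pads are 20 mm wide; open, the fingers measure 119 mm over their backs; the gripper's body (75 mm by 180 mm) begins 59 mm behind the grasp point.
Start: joints at [1.244, 0.491, 1.559, -0, 1.092, -0.106], TCP at [136.86, 609.842, 292.261] pointing down, gripper open.
Joint ranges: [-3.1, 3.1], [-0.84, 2.19], [0.05, 2.79], [-1.13, 4.28], [0.06, 2.93], [-2.69, 2.69]. Speed limits (rad/s): [2.22, 2.22, 2.79, 3.14, 3.14, 3.14].

INTERFACE

Orientations are given as [roll, pitch, yaw] about the fixed x, y, z axes, in that order (R = Rz(yaw) Ry(pitch) Rx(roll)).
In Python, from cell import env gives the robot as it stands. The module is installed in compiled form; this text tells all that it offers.
- The arm moves only by the tool play_rows, never from a script. Its argument "targets" is a list of rows, each an object with "linear": the shift along the tool's x, y, z in mm, a list of three; "turn": the turn about the tool's z in rad. A call has 1 to 20 rows; each row is the pose to reach, as a shift and turn from the pose commanded when the call began, along the tool's axes at that moment; what a row does not reach only later rows make up. A row lasts 1/8 s, in which the tool goes at most 62.5 mm and 10.7 degrees, less where a joint would pass 70% of its speed; a pose out of reach is approached as far as the arm can. A call with a gripper value outside its range is refused whole. "hand" is the finger opening in mm, from 0 to 95.1, set as the call begins (left out, the last holds). The fingers move at their own pace and stop on an object; the grip force is fixed at half the most. Time passes only in rows, so rows that repeat a pose let the fingers close. It gives the time, the measured TCP pose, the force and the opening at its end, in the units of the state.
- env.state(): the state, without advancing time (a new reading comes with each control period).
- env.read_camera(name): name is "scene" or "side" or "wrist"; returns (picture, depth): 400x640x3 uint8, red, green, blue; 400x640 float32, mm along the optical axis (not along the pixel's ray), 0 where there is no reading.
- env.camera_params(name): a dict with "fx", "fy", "cx", "cy" (pixels), "k1" (the pictures are not rectified: a ray, as slopes to the right and down, at radius r is drawn at 1 + k1 r^2 times it, then the intrinsics apply), "R" (3x3) and "t" (3): a world point X has camera coordinates R X + t. Camera axes: x right, y down, z forward; pixel columns grow to the right and rows downward; lengths in mm; the calibration is good to about 2 mm. A picture is of the moment at which its call begins: read the wrist's pose just before it. camera_params takes no time and is no camera call; for the wrist camera it gives the pose at the moment of the call.
- env.job_done(): hands the job in, once; it reports no verdict.
The state is a dict: "t": time; "joints": joint angles; "qvel": joint speeds; "tau": joint torques, N m; "eef_pos": TCP position; "tcp_rot": TCP orientation; "ft_force": force on the tool from outside, world axes, zero at the start; "moment": the same for the moment, N m; "opening": opening from 0.0 (shut) to 1.0 (fully open).
Only numpy, scipy, OpenCV 4.12 (cv2) and the standard library are available. Lean on these libraries where they do the work, as an engineer would, in place of code of your own. Each camera call takes 0.05 s, during which the arm holds its last target.

TASK

Put the four loose spray cans away in the four empty bays of the can rack so that the row runs by cap shade away from the white can: light grey next to it, then medium grey, dark grey, and black last, beside the red can. Set each can down upright inside its bay rather than dropping it, knock none over, and leave the white and red cans where they stand.

Things in the scene. Friction and masses are not known exactly. Their poses are not given: they have to be found in the camera images.
- can_light: Upright aerosol can, a straight cylinder 52 mm in diameter, 145 mm tall over its cap, 0.11 to 0.25 kg; origin at the centre of its underside, z up the can. Cap and colour band light grey. Starts on the bench in front of the rack, in a loose row of five places shuffled among the four cans and a blue tape roll (76 mm wide, 24 mm high). Yaw is of no account.
- can_mid: Upright aerosol can, a straight cylinder 52 mm in diameter, 145 mm tall over its cap, 0.11 to 0.25 kg; origin at the centre of its underside, z up the can. Cap and colour band medium grey. Starts on the bench in front of the rack, in a loose row of five places shuffled among the four cans and a blue tape roll (76 mm wide, 24 mm high). Yaw is of no account.
- can_dark: Upright aerosol can, a straight cylinder 52 mm in diameter, 145 mm tall over its cap, 0.11 to 0.25 kg; origin at the centre of its underside, z up the can. Cap and colour band dark grey (charcoal). Starts on the bench in front of the rack, in a loose row of five places shuffled among the four cans and a blue tape roll (76 mm wide, 24 mm high). Yaw is of no account.
- can_black: Upright aerosol can, a straight cylinder 52 mm in diameter, 145 mm tall over its cap, 0.11 to 0.25 kg; origin at the centre of its underside, z up the can. Cap and colour band black. Starts on the bench in front of the rack, in a loose row of five places shuffled among the four cans and a blue tape roll (76 mm wide, 24 mm high). Yaw is of no account.
- can_white: Upright aerosol can, a straight cylinder 52 mm in diameter, 145 mm tall over its cap, 0.11 to 0.25 kg; origin at the centre of its underside, z up the can. White cap. Already stands in one of the two end bays of the rack (either end); marks the light end of the row. Stays there.
- can_red: Upright aerosol can, a straight cylinder 52 mm in diameter, 145 mm tall over its cap, 0.11 to 0.25 kg; origin at the centre of its underside, z up the can. Red-oxide (brownish red) cap. Already stands in the rack's other end bay. Stays there.
- bay_a: One of four alike empty bays between the white and red cans in the fixed cream steel rack (six bays, one straight row, 72 mm pitch; letters in no order). Body: its black rubber pad 60 x 60 x 3 mm, origin at the centre of its underside, 30 mm above the bench. A can stands centred on the pad, its underside 33 mm above the bench. x points to the rack's back (away from the robot), y along the row.
- bay_b: One of four alike empty bays between the white and red cans in the fixed cream steel rack (six bays, one straight row, 72 mm pitch; letters in no order). Body: its black rubber pad 60 x 60 x 3 mm, origin at the centre of its underside, 30 mm above the bench. Each bay is 68 mm clear between wire dividers along y and 76 mm clear from front lip to back wires along x, centred on the pad.
- bay_c: One of four alike empty bays between the white and red cans in the fixed cream steel rack (six bays, one straight row, 72 mm pitch; letters in no order). Body: its black rubber pad 60 x 60 x 3 mm, origin at the centre of its underside, 30 mm above the bench. Heights above the bench: divider wires 60 mm, front lip 45 mm, back wires 80 mm, end panels 68 mm.
- bay_d: One of four alike empty bays between the white and red cans in the fixed cream steel rack (six bays, one straight row, 72 mm pitch; letters in no order). Body: its black rubber pad 60 x 60 x 3 mm, origin at the centre of its underside, 30 mm above the bench. Racked cans reach 178 mm above the bench; the white and red cans stand 72 mm beyond the outermost of these pads.
Things that resemble listed ones, but are neither listed nor needed, are in the scene too. What is shaped like the can_black but turquoise or yellow is not meant. What is shaped like the can_mid but turquoise is not meant.

How it is judged:
By the outcome, as a careful person would: the job done as asked, in the order asked, and still so for the second after the job is handed in, with the robot touching nothing.
It also fails if it takes over 115 s, if anything falls off the work surface, if the arm or the gripper's body presses on something with over 40 N, if the wrist force passes 120 N, or if a joint passes its speed limit or range.

## Working session

There is one attempt and no reset: what is moved stays moved. The work goes in short steps, Python scripts to look and compute and a tool call to move; the robot and the scene stay as the last step left them, time stands still between calls to the robot, and variables do not carry over. Pictures are saved under pics/ and viewed, and the job is handed in when it is done.

Besides the shell and the picture viewer there is one more tool, called after "Call:" in YAML: its name, and indented under it one key for each argument. play_rows: Moves the arm, as the interface text tells. Its arguments: {"type":"object","properties":{"targets":{"type":"array","items":{"type":"object","properties":{"linear":{"type":"array","items":{"type":"number"}},"turn":{"type":"number"}}}},"hand":{"type":"number"}},"required":["targets"]}

```bash
mkdir -p pics; python3 - <<'E'
from cell import env
import cv2,json,numpy as np
print(env.state())
for n in ["scene","side"]:
    p,d=env.read_camera(n); cv2.imwrite(f"pics/{n}0.png",p[:,:,::-1]); np.savez(f"{n}0.npz",p=p,d=d)
    c=env.camera_params(n); print(n,c)
E
```

```text
{'t': 0.0, 'joints': array([ 1.24439640e+00,  4.91572906e-01,  1.55944665e+00, -5.12449207e-06,
        1.09163692e+00, -1.05590326e-01]), 'qvel': array([ 0.00105173,  0.0003474 , -0.00018599, -0.0009717 ,  0.00177297,
       -0.00085248]), 'tau': array([ 5.10648297e-04, -6.12652659e+01, -2.58171380e+01,  6.93005277e-02,
        4.82044020e-02, -9.45706302e-05]), 'eef_pos': array([136.81384165, 609.69482658, 291.65435895]), 'tcp_rot': array([-3.14053427e+00, -1.07601471e-04,  2.92078536e+00]), 'ft_force': array([ 0.14386001, -0.30101307, -0.24147475]), 'moment': array([ 0.00227723, -0.04006354,  0.00197066]), 'opening': 0.999141327586645}
scene {'fx': 370.4856332055257, 'fy': 370.4856332055257, 'cx': 322.0825252429242, 'cy': 199.20113410562473, 'k1': -0.0014014227447548995, 'R': array([[ 0.51706026,  0.85587755, -0.01105924],
       [ 0.57007538, -0.35397929, -0.74142614],
       [-0.63848473,  0.37705739, -0.67094334]]), 't': array([-258.60670338, -255.62563703, 1214.60452145])}
side {'fx': 399.62623350950986, 'fy': 399.62623350950986, 'cx': 316.93245754385646, 'cy': 205.68023051576236, 'k1': 0.03554774138544427, 'R': array([[ 0.90157374, -0.43206292, -0.02205516],
       [-0.23991691, -0.45690436, -0.85655022],
       [ 0.3600065 ,  0.77753459, -0.51559217]]), 't': array([-463.49236762,  176.84100719,  809.84006465])}
```

View pics/scene0.png

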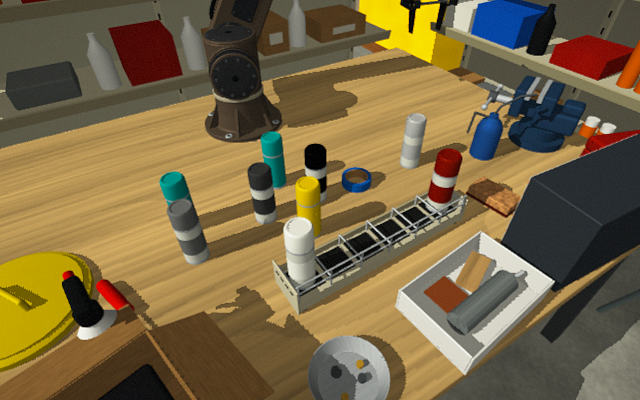

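View pics/side0.png

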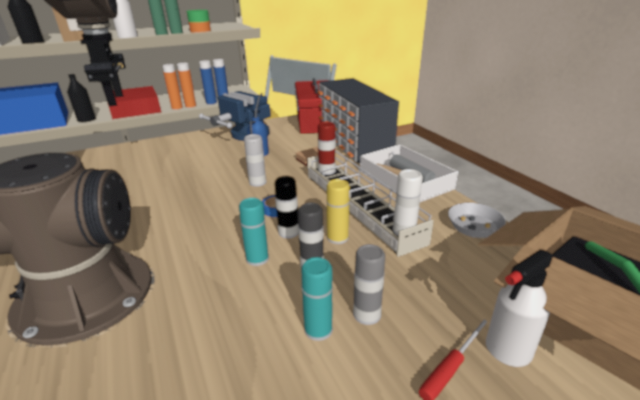

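The scene picture shows these candidates:
- mid grey (186,230), dark (262,192), black (316,170), light (413,140)
- white (299,248) and red (445,178), both in the rack
- not meant: turquoise (272,158) and (174,190), yellow (308,205)
- the tape roll at (356,180)

Next I'll measure the can tops in both views.

```bash
cat > h.py <<'E'
import numpy as np,cv2
def world(p,d,c):
    H,W=d.shape
    u,v=np.meshgrid(np.arange(W),np.arange(H))
    K=np.array([[c['fx'],0,c['cx']],[0,c['fy'],c['cy']],[0,0,1]])
    pts=cv2.undistortPoints(np.stack([u,v],-1).reshape(-1,1,2).astype(float),K,np.array([c['k1'],0,0,0.])).reshape(H,W,2)
    X=np.dstack([pts[...,0]*d,pts[...,1]*d,d])
    Xw=(X-c['t'])@c['R']
    Xw[d<=0]=np.nan
    return Xw
def tops(p,X,lo,hi,mn=15):
    m=((X[...,2]>lo)&(X[...,2]<hi)&(X[...,0]>0)&(X[...,0]<1000)&(abs(X[...,1])<900)).astype(np.uint8)
    n,l,s,ce=cv2.connectedComponentsWithStats(m)
    for i in range(1,n):
        if s[i,4]<mn: continue
        q=X[l==i]; (cx,cy),r=cv2.minEnclosingCircle(q[:,:2].astype(np.float32))
        print(ce[i].round(),s[i,4],'mean',q.mean(0).round(1),'circ',round(cx,1),round(cy,1),round(r,1),'rgb',np.median(p[l==i],0))
E
python3 - <<'E'
from cell import env
from h import *
for n in ["scene","side"]:
    z=np.load(n+"0.npz"); p,d=z['p'],z['d']; X=world(p,d,env.camera_params(n))
    print(n);tops(p,X,141,150)
    print('rack');tops(p,X,173,183)
    b=X[(abs(X[...,2])<6)&(X[...,0]>200)&(X[...,0]<800)&(abs(X[...,1])<400)]; print('bench',len(b),b[:,2].mean())
E
```

```text
scene
[238.  96.] 79 mean [108.7 -34.7 145.7] circ 106.6 -34.1 44.3 rgb [26. 26. 24.]
[517.  94.] 21 mean [515.2 620.6 146.2] circ 515.6 621.4 9.3 rgb [26. 49. 70.]
[547. 102.] 67 mean [585.6 652.5 145.8] circ 580.8 658.1 24.1 rgb [26. 50. 72.]
[417. 118.] 142 mean [462.9 304.8 142.7] circ 462.9 306.5 24.3 rgb [168.  167.  159.5]
[271. 137.] 168 mean [346.7 -46.8 142.9] circ 346.7 -47.2 24.2 rgb [  0. 144. 133.]
[315. 150.] 192 mean [447.1  16.  142.9] circ 446.8 16.4 24.5 rgb [1. 1. 1.]
[259. 169.] 240 mean [ 445.5 -122.9  142.8] circ 445.1 -123.3 24.3 rgb [48. 49. 46.]
[446. 172.] 85 mean [664.1 203.1 145.4] circ 654.3 216.1 25.3 rgb [108.   9.   0.]
[171. 179.] 262 mean [ 380.  -290.3  142.8] circ 380.4 -290.2 24.7 rgb [  0.  143.  131.5]
[308. 184.] 275 mean [543.5 -58.7 142.8] circ 543.5 -58.6 24.2 rgb [221. 185.   0.]
[571. 222.] 440 mean [885.4 284.6 145.6] circ 869.3 338.4 98.1 rgb [40. 45. 48.]
[180. 207.] 330 mean [ 476.2 -298.5  142.9] circ 476.1 -298.7 24.2 rgb [99. 99. 94.]
[301. 247.] 107 mean [ 685.  -152.   145.7] circ 668.9 -145.2 25.3 rgb [169. 170. 155.]
[ 97. 324.
[... 1919 characters left out ...]
n [ 817.8 -503.1  142. ] circ 816.6 -502.1 10.9 rgb [ 62.5 132.   79.5]
[531. 288.] 93 mean [ 634.6 -480.7  144. ] circ 637.7 -479.1 14.0 rgb [209. 205. 202.]
[513. 295.] 54 mean [ 599.8 -479.2  145.3] circ 601.7 -478.9 6.1 rgb [47.5 47.  47.5]
rack
[357. 102.] 275 mean [827.6 351.5 178.2] circ 868.1 431.6 180.9 rgb [92. 90. 90.]
[326. 125.] 96 mean [647.7 214.3 175.5] circ 649.0 214.6 25.2 rgb [126.  41.  35.]
[410. 175.] 210 mean [ 664.1 -148.8  175.7] circ 663.8 -148.3 24.0 rgb [204. 201. 196.]
[ 93. 231.] 410 mean [ 64.6 -71.1 178. ] circ 62.9 -26.3 78.7 rgb [58. 54. 51.]
[528. 276.] 170 mean [ 612.3 -484.1  178.7] circ 619.5 -480.8 42.7 rgb [32. 32. 33.]
bench 39637 -0.06984865245182979
```

```bash
cat >> h.py <<'E'
def rel(c,t):
    "c,t: commanded/target (x,y,z,yaw) tool down -> tool-frame shift, turn"
    dx,dy=t[0]-c[0],t[1]-c[1]; y=c[3]
    return [round(dx*np.cos(y)+dy*np.sin(y),1), round(dx*np.sin(y)-dy*np.cos(y),1), round(c[2]-t[2],1)], round(c[3]-t[3],4)
E
python3 - <<'E'
from h import *
print(rel((136.86,609.84,292.26,2.9208),(530,30,500,1.6122)))
E
```

```text
([np.float64(-510.6), np.float64(-479.7), -207.7], 1.3086)
```

Call:
play_rows:
  targets:
    - {"linear": [-20,-20,-60],"turn": 0}
    - {"linear": [-60,-60,-120],"turn": 0.1}
    - {"linear": [-100,-100,-170],"turn": 0.25}
    - {"linear": [-140,-140,-208],"turn": 0.4}
    - {"linear": [-180,-180,-208],"turn": 0.55}
    - {"linear": [-220,-215,-208],"turn": 0.7}
    - {"linear": [-260,-250,-208],"turn": 0.85}
    - {"linear": [-300,-285,-208],"turn": 1.0}
    - {"linear": [-340,-320,-208],"turn": 1.15}
    - {"linear": [-380,-355,-208],"turn": 1.309}
    - {"linear": [-420,-390,-208],"turn": 1.309}
    - {"linear": [-460,-425,-208],"turn": 1.309}
    - {"linear": [-490,-455,-208],"turn": 1.309}
    - {"linear": [-510,-480,-208],"turn": 1.309}
    - {"linear": [-510,-480,-208],"turn": 1.309}
    - {"linear": [-510,-480,-208],"turn": 1.309}
    - {"linear": [-510,-480,-208],"turn": 1.309}
    - {"linear": [-510,-480,-208],"turn": 1.309}
  hand: 95

```text
t: 2.35
eef_pos: [529.0, 30.5, 500.5]
tcp_rot: [3.141, -0.0, 1.613]
ft_force: [-0.0, -0.6, 0.2]
opening: 1.0
```

```bash
python3 - <<'E'
from cell import env
from h import *
s=env.state(); print(s['t'],s['eef_pos'],s['tcp_rot'],s['joints'])
c=env.camera_params("wrist"); p,d=env.read_camera("wrist"); cv2.imwrite("pics/w1.png",p[:,:,::-1]); print(c)
np.savez("w1.npz",p=p,d=d,R=c['R'],t=c['t'])
X=world(p,d,c); tops(p,X,139,150); print('rack');tops(p,X,172,183)
E
```

```text
2.35 [529.03898152  30.50480512 500.46350509] [ 3.14113859e+00 -4.78319868e-05  1.61289939e+00] [-6.71205596e-02  2.05247081e-01  1.44714183e+00  9.73701744e-05
  1.48875760e+00 -1.09231570e-01]
{'fx': 296.61215908977624, 'fy': 296.61215908977624, 'cx': 313.1945790836422, 'cy': 201.07153314936645, 'k1': 0.010747024966842105, 'R': array([[ 9.99052618e-01,  4.35184400e-02, -1.10959887e-04],
       [ 4.16142589e-02, -9.54586137e-01,  2.95014509e-01],
       [ 1.27326504e-02, -2.94739635e-01, -9.55492767e-01]]), 't': array([-527.96091508,  -88.77386071,  593.31282135])}
[396.  43.] 96 mean [632.2 203.3 144.8] circ 641.7 211.4 24.0 rgb [143.5  54.   33. ]
[ 10. 178.] 449 mean [ 64.9  -9.4 144.3] circ 48.0 -12.6 53.1 rgb [63. 52. 43.]
[258. 174.] 800 mean [442.7  15.  143.1] circ 442.2 14.2 25.2 rgb [73. 55. 35.]
[195. 209.] 747 mean [342.  -47.6 143.2] circ 341.5 -48.9 25.6 rgb [ 63. 190. 180.]
[318. 221.] 688 mean [538.2 -58.7 143.1] circ 538.6 -60.3 25.3 rgb [248. 219.   0.]
[258. 254.] 625 mean [ 441.8 -122.5  143. ] circ 441.6 -124.1 25.5 rgb [118. 108. 100.]
[380. 264.] 64 mean [ 646.5 -132.3  144.6] circ 650.5 -138.6 19.7 rgb [158. 151. 141.]
[223. 335.] 478 mean [ 374.9 -289.4  142.9] circ 374.7 -290.9 24.8 rgb [ 29. 199. 189.]
[276. 340.] 484 mean [ 472.6 -297.5  142.9] circ 472.5 -299.7 25.2 rgb [185.5 178.  170.5]
rack
[416.  26.] 1419 mean [646.7 216.5 176. ] circ 647.7 217.0 25.4 rgb [176.  57.  31.]
[388. 281.] 345 mean [ 654.4 -145.3  175.8] circ 659.6 -145.4 22.3 rgb [250. 244. 234.]
```

View pics/w1.png

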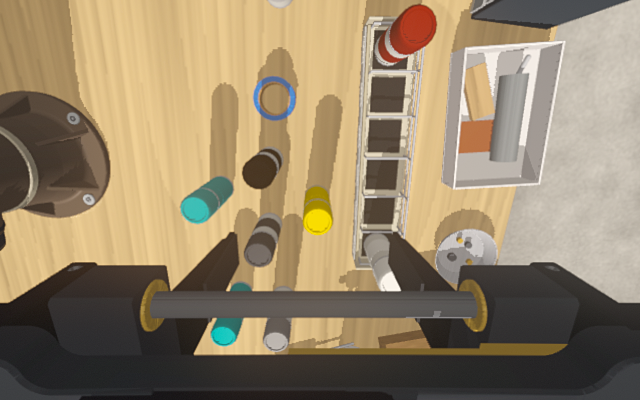

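The wrist view agrees with the side camera to about 1 mm. It shows the four black pads at about (387,96), (385,136), (381,176) and (378,210). Next I'll cast the pads onto z=33 and crop the cans to check their shades.

```bash
python3 - <<'E'
from cell import env
from h import *
for n in ["w1","scene0","side0"]:
    z=np.load(n+".npz"); p,d=z['p'],z['d']
    c=env.camera_params({'w1':'wrist','scene0':'scene','side0':'side'}[n]); 
    if n=='w1': c['R'],c['t']=z['R'],z['t']
    X=world(p,d,c)
    # ray cast to z=33
    O=-c['R'].T@c['t']; D=X-O; P=O+D*((33-O[2])/D[...,2])[...,None]
    m=((p.max(2)<75)&(abs(X[...,2]-33)<8)&(X[...,0]>600)&(X[...,0]<710)&(abs(X[...,1]-35)<200)).astype(np.uint8)
    m=cv2.morphologyEx(m,cv2.MORPH_OPEN,np.ones((3,3)))
    k,l,s,ce=cv2.connectedComponentsWithStats(m)
    print(n)
    for i in range(1,k):
        if s[i,4]<60: continue
        q=P[l==i][:,:2].astype(np.float32); r=cv2.minAreaRect(q); print(ce[i].round(),s[i,4],np.round(r[0],1),np.round(r[1],1),round(r[2],1))
z=np.load("scene0.npz"); cr=z['p'][90:280,150:480]; cv2.imwrite("pics/crop1.png",cv2.resize(cr,None,fx=2.4,fy=2.4,interpolation=cv2.INTER_CUBIC)[:,:,::-1])
E
```

```text
w1
scene0
[413. 214.] 214 [646.6 153.9] [37.4 41.9] 1.2
[388. 228.] 262 [649.   80.1] [38.2 45. ] 0.2
[362. 242.] 320 [651.5   6.2] [37.9 49.6] 0.1
[333. 257.] 390 [654.2 -67.2] [38.7 53.5] 1.3
[372. 250.] 66 [681.8   9.5] [ 8.8 40.6] 2.3
[342. 267.] 75 [684.4 -64.5] [ 8.3 45.2] 2.5
side0
[359. 193.] 64 [660.9  51. ] [24.  42.3] 88.5
[365. 200.] 86 [660.   12.5] [55.  27.6] 17.3
[375. 205.] 79 [667.5 -22. ] [46.1 23.8] 14.7
[382. 212.] 121 [663.9 -60.4] [51.9 33.1] 5.7
```

View pics/crop1.png

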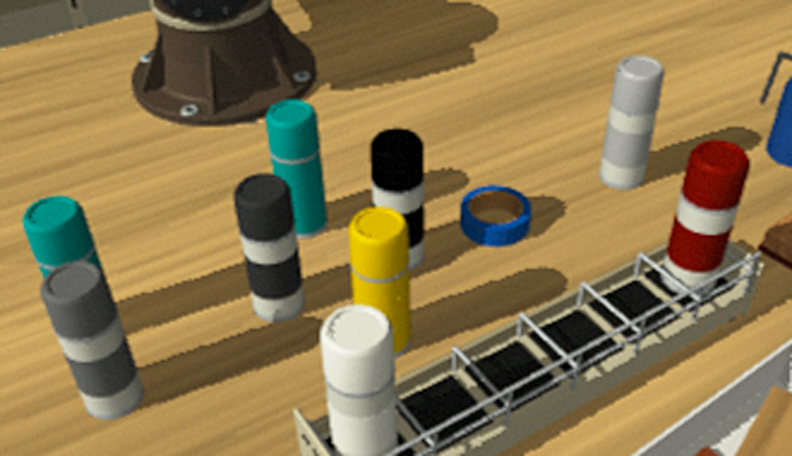

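The crop confirms the four shades: mid, dark, black and light from left to right. The pads look lighter in the wrist picture, so I'll redo that mask with a higher threshold.

```bash
python3 - <<'E'
from cell import env
from h import *
z=np.load("w1.npz"); p,d=z['p'],z['d']; c=env.camera_params('wrist'); c['R'],c['t']=z['R'],z['t']
X=world(p,d,c); O=-c['R'].T@c['t']; D=X-O; P=O+D*((33-O[2])/D[...,2])[...,None]
print(p[96,387],p[96,355],p[176,381],X[176,381],X[96,387])
m=((p.max(2)<120)&(abs(X[...,2]-33)<12)&(X[...,0]>590)&(X[...,0]<710)).astype(np.uint8)
k,l,s,ce=cv2.connectedComponentsWithStats(m)
for i in range(1,k):
    if s[i,4]<100: continue
    q=P[l==i][:,:2].astype(np.float32); r=cv2.minAreaRect(q); print(ce[i].round(),s[i,4],np.round(r[0],1),np.round(r[1],1),round(r[2],1), q.mean(0))
cv2.imwrite("pics/crop2.png",cv2.resize(p[0:290,340:460],None,fx=2,fy=2)[:,:,::-1])
E
```

```text
[82 68 55] [226 194 139] [81 67 54] [658.82111288  -3.15479828  34.71854499] [653.98687303 141.47175586  31.5704256 ]
[385.  56.] 329 [650.5 215.2] [59.5 59.3] 1.5 [643.4609  205.47284]
[387.  94.] 1147 [653.  144.2] [58.9 56.7] 2.4 [653.0033  144.53015]
[384. 136.] 1016 [656.3  71.4] [59.  57.9] 2.4 [656.1413   72.38849]
[381. 174.] 886 [659.3  -1. ] [58.5 56.7] 2.4 [6.5941028e+02 2.9698548e-01]
[379. 210.] 761 [662. -74.] [58.7 52.7] 2.5 [662.0495  -73.55395]
```

View pics/crop2.png

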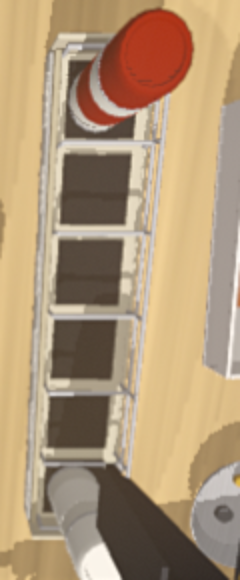

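```bash
cat >> h.py <<'E'
def fwd(c,l,t):
    y=c[3]; return (c[0]+l[0]*np.cos(y)+l[1]*np.sin(y), c[1]+l[0]*np.sin(y)-l[1]*np.cos(y), c[2]-l[2], c[3]-t)
E
python3 - <<'E'
from h import *
c=fwd((136.86,609.84,292.26,2.9208),(-510,-480,-208),1.309); print(c)
pk=(460,303.5); a=(662,-73)
print(rel(c,(*pk,260,c[3])),rel(c,(*pk,159,c[3])))
E
```

```text
(np.float64(529.3578332924618), np.float64(29.800819546883645), 500.26, 1.6118)
([np.float64(276.3), np.float64(-58.1), 240.3], 0.0) ([np.float64(276.3), np.float64(-58.1), 341.3], 0.0)
```

Call:
play_rows:
  targets:
    - {"linear": [40,-8,30],"turn": 0}
    - {"linear": [85,-18,70],"turn": 0}
    - {"linear": [130,-28,110],"turn": 0}
    - {"linear": [175,-37,150],"turn": 0}
    - {"linear": [220,-46,190],"turn": 0}
    - {"linear": [260,-55,215],"turn": 0}
    - {"linear": [276,-58,225],"turn": 0}
    - {"linear": [276,-58,240],"turn": 0}
    - {"linear": [276,-58,240],"turn": 0}
    - {"linear": [276,-58,260],"turn": 0}
    - {"linear": [276,-58,280],"turn": 0}
    - {"linear": [276,-58,300],"turn": 0}
    - {"linear": [276,-58,315],"turn": 0}
    - {"linear": [276,-58,330],"turn": 0}
    - {"linear": [276,-58,341],"turn": 0}
    - {"linear": [276,-58,341],"turn": 0}
    - {"linear": [276,-58,341],"turn": 0}
  hand: 90

```text
t: 4.53
eef_pos: [460.3, 303.3, 159.6]
tcp_rot: [3.141, -0.0, 1.612]
ft_force: [0.1, -0.5, 0.5]
opening: 0.946
```

```bash
python3 - <<'E'
from cell import env
import cv2
s=env.state();print(s['eef_pos'],s['tcp_rot'],s['ft_force'],s['joints'])
p,d=env.read_camera("side"); cv2.imwrite("pics/s2.png",cv2.resize(p[80:260,130:450],None,fx=2.5,fy=2.5)[:,:,::-1])
E
```

```text
[460.2529003  303.32593461 159.581457  ] [ 3.14108717e+00 -2.82373175e-04  1.61190844e+00] [ 0.13629463 -0.45866694  0.52104863] [4.62846856e-01 5.60611575e-01 1.87119533e+00 7.78728732e-05
 7.09208968e-01 4.21675730e-01]
```

View pics/s2.png

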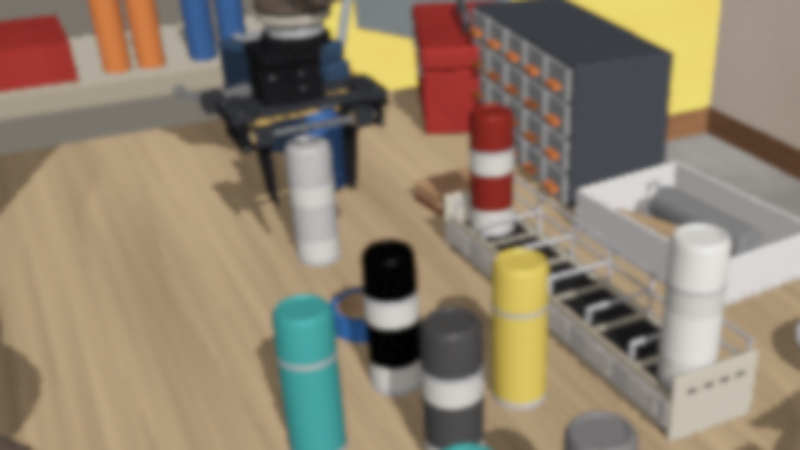

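The can at (312,200) stands between the two fingers, so I'll close the gripper.

Call:
play_rows:
  targets:
    - {"linear": [0,0,0],"turn": 0}
    - {"linear": [0,0,0],"turn": 0}
    - {"linear": [0,0,0],"turn": 0}
    - {"linear": [0,0,0],"turn": 0}
    - {"linear": [0,0,0],"turn": 0}
    - {"linear": [0,0,0],"turn": 0}
    - {"linear": [0,0,-5],"turn": 0}
    - {"linear": [0,0,-15],"turn": 0}
    - {"linear": [0,0,-15],"turn": 0}
  hand: 40

```text
t: 5.7
eef_pos: [460.4, 303.3, 175.2]
tcp_rot: [3.14, -0.001, 1.612]
ft_force: [0.5, -0.4, -1.7]
opening: 0.544
```

```bash
python3 - <<'E'
from cell import env
from h import *
s=env.state();print(s['eef_pos'],s['ft_force'],s['opening']*95.1)
p,d=env.read_camera("side"); cv2.imwrite("pics/s3.png",cv2.resize(p[80:260,130:450],None,fx=2.5,fy=2.5)[:,:,::-1])
c=fwd((136.86,609.84,292.26,2.9208),(-510,-480,-208),1.309);c=fwd(c,(276,-58,341),0);c=fwd(c,(0,0,-15),0);print(c)
a=(662,-73.2)
print(rel(c,(*a,365,c[3])),rel(c,(*a,193,c[3])))
E
```

```text
[460.37130206 303.34702858 175.24032794] [ 0.49941271 -0.35500666 -1.69382878] 51.75114388525533
(np.float64(460.09274134374033), np.float64(303.1912857986079), 174.26, 1.6118)
([np.float64(-384.4), np.float64(186.3), -190.7], 0.0) ([np.float64(-384.4), np.float64(186.3), -18.7], 0.0)
```

View pics/s3.png

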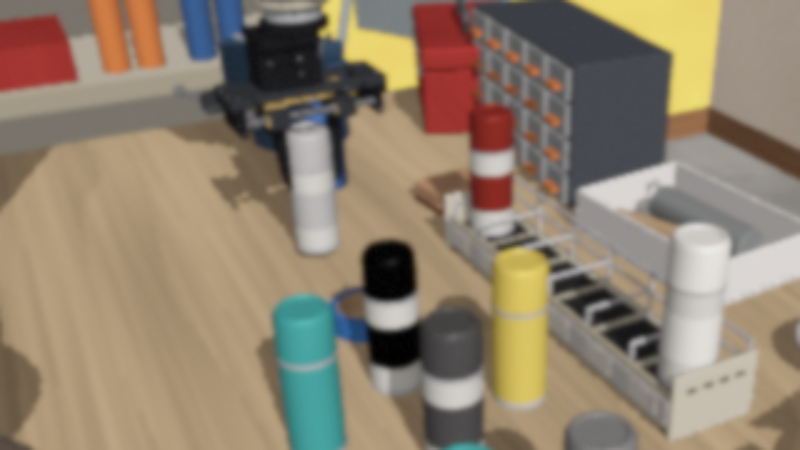

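The light can is held at an opening of 51.8 mm and lifted clear at (315,190). Next I'll carry it over its bay, with the underside about 205 mm up.

Call:
play_rows:
  targets:
    - {"linear": [0,0,-30],"turn": 0}
    - {"linear": [0,0,-70],"turn": 0}
    - {"linear": [0,0,-110],"turn": 0}
    - {"linear": [-10,5,-150],"turn": 0}
    - {"linear": [-35,15,-180],"turn": 0}
    - {"linear": [-70,32,-191],"turn": 0}
    - {"linear": [-110,52,-191],"turn": 0}
    - {"linear": [-150,72,-191],"turn": 0}
    - {"linear": [-190,92,-191],"turn": 0}
    - {"linear": [-230,112,-191],"turn": 0}
    - {"linear": [-270,131,-191],"turn": 0}
    - {"linear": [-310,150,-191],"turn": 0}
    - {"linear": [-345,167,-191],"turn": 0}
    - {"linear": [-370,179,-191],"turn": 0}
    - {"linear": [-384,186,-191],"turn": 0}
    - {"linear": [-384,186,-191],"turn": 0}
    - {"linear": [-384,186,-191],"turn": 0}
    - {"linear": [-384,186,-191],"turn": 0}

```text
t: 8.0
eef_pos: [661.4, -71.9, 365.5]
tcp_rot: [3.141, -0.0, 1.613]
ft_force: [0.5, -0.1, -2.2]
opening: 0.542
```

```bash
python3 - <<'E'
from cell import env
from h import *
s=env.state();print(s['eef_pos'],s['tcp_rot'],s['ft_force'],s['opening']*95.1)
p,d=env.read_camera("scene"); cv2.imwrite("pics/c4.png",cv2.resize(p[80:320,160:480],None,fx=2.4,fy=2.4)[:,:,::-1])
c=env.camera_params('wrist');p,d=env.read_camera("wrist"); cv2.imwrite("pics/w4.png",p[:,:,::-1]);X=world(p,d,c)
O=-c['R'].T@c['t']; D=X-O; P=O+D*((33-O[2])/D[...,2])[...,None]
m=((p.max(2)<120)&(abs(X[...,2]-33)<12)&(X[...,0]>590)&(X[...,0]<710)).astype(np.uint8)
k,l,s,ce=cv2.connectedComponentsWithStats(m)
for i in range(1,k):
    if s[i,4]<300: continue
    q=P[l==i][:,:2].astype(np.float32); r=cv2.minAreaRect(q); print(ce[i].round(),s[i,4],np.round(r[0],1),np.round(r[1],1),round(r[2],1))
tops(p,X,139,150); print('rack');tops(p,X,172,183)
E
```

```text
[661.38077454 -71.90146935 365.4968509 ] [ 3.14138208e+00 -1.35927970e-04  1.61281102e+00] [ 0.47832353 -0.07417714 -2.17670666] 51.566410808229996
[316.  10.] 1030 [654.  127.4] [58.7 23.8] 2.4
[316.  60.] 2233 [656.2  71.4] [59.1 59.3] 2.5
[315. 117.] 1862 [ 6.593e+02 -5.000e-01] [58.9 57. ] 2.5
[315. 164.] 1273 [662.3 -69.6] [58.5 54.2] 1.4
[100.  95.] 2094 mean [443.8  14.4 143. ] circ 442.2 14.5 25.5 rgb [49. 35. 23.]
[ 17. 154.] 1495 mean [347.4 -48.7 142.8] circ 342.5 -49.3 25.5 rgb [  0. 192. 184.]
[202. 172.] 1704 mean [539.  -58.7 143.1] circ 538.0 -60.0 26.0 rgb [253. 223.   0.]
[120. 224.] 1441 mean [ 442.7 -122.9  143.1] circ 441.1 -124.1 25.4 rgb [116. 103.  95.]
rack
```

View pics/c4.png

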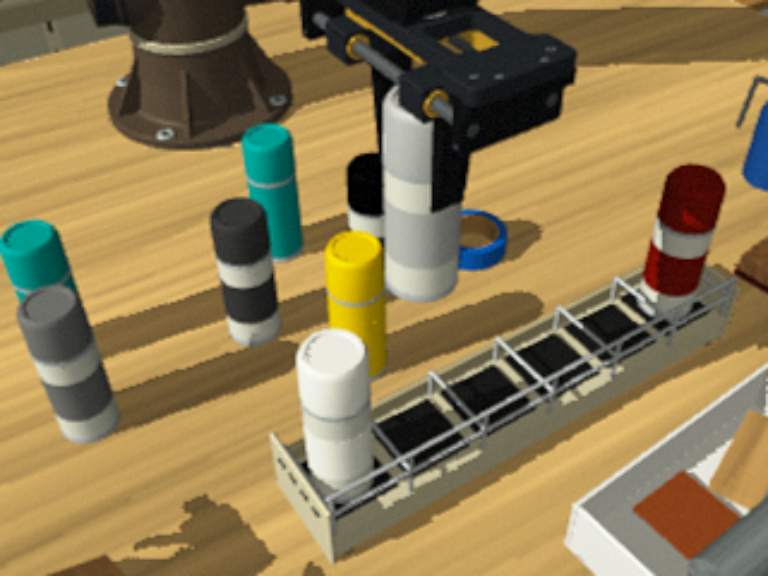

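View pics/w4.png

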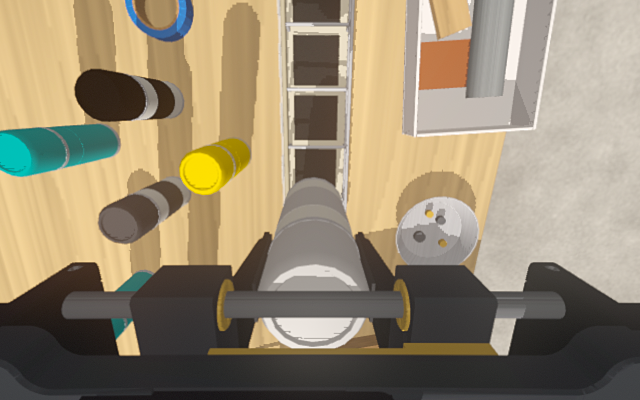

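The can hangs straight over its bay, and the pads read the same again ((662,-73) and so on, to about 1 mm). Now I'll lower it.

Call:
play_rows:
  targets:
    - {"linear": [0,0,25],"turn": 0}
    - {"linear": [0,0,55],"turn": 0}
    - {"linear": [0,0,85],"turn": 0}
    - {"linear": [0,0,110],"turn": 0}
    - {"linear": [0,0,130],"turn": 0}
    - {"linear": [0,0,145],"turn": 0}
    - {"linear": [0,0,155],"turn": 0}
    - {"linear": [0,0,163],"turn": 0}
    - {"linear": [0,0,168],"turn": 0}
    - {"linear": [0,0,171],"turn": 0}
    - {"linear": [0,0,172],"turn": 0}
    - {"linear": [0,0,172],"turn": 0}

```text
t: 9.6
eef_pos: [661.8, -72.9, 193.4]
tcp_rot: [3.141, -0.0, 1.612]
ft_force: [0.1, -1.0, -1.8]
opening: 0.547
```

Call:
play_rows:
  targets:
    - {"linear": [0,0,0.5],"turn": 0}
    - {"linear": [0,0,1],"turn": 0}
    - {"linear": [0,0,1],"turn": 0}

```text
t: 9.98
eef_pos: [661.7, -72.9, 192.3]
tcp_rot: [3.141, -0.0, 1.612]
ft_force: [0.4, 0.8, -1.5]
opening: 0.55
```

Call:
play_rows:
  targets:
    - {"linear": [0,0,0.5],"turn": 0}
    - {"linear": [0,0,1],"turn": 0}
    - {"linear": [0,0,1],"turn": 0}

```text
t: 10.35
eef_pos: [661.7, -72.9, 192.2]
tcp_rot: [3.141, 0.0, 1.612]
ft_force: [-4.5, -0.5, 8.2]
opening: 0.541
```

The can is on the pad, with 8 N of contact. Release and rise.

Call:
play_rows:
  targets:
    - {"linear": [0,0,0],"turn": 0}
    - {"linear": [0,0,0],"turn": 0}
    - {"linear": [0,0,0],"turn": 0}
    - {"linear": [0,0,0],"turn": 0}
    - {"linear": [0,0,0],"turn": 0}
    - {"linear": [0,0,-10],"turn": 0}
    - {"linear": [0,0,-25],"turn": 0}
    - {"linear": [0,0,-50],"turn": 0}
    - {"linear": [0,0,-80],"turn": 0}
    - {"linear": [0,0,-110],"turn": 0}
    - {"linear": [0,0,-140],"turn": 0}
    - {"linear": [0,0,-140],"turn": 0}
    - {"linear": [0,0,-140],"turn": 0}
  hand: 80

```text
t: 11.98
eef_pos: [661.4, -72.8, 331.1]
tcp_rot: [-3.141, -0.0, 1.612]
ft_force: [-0.1, -0.5, -1.0]
opening: 0.845
```

```bash
python3 - <<'E'
from cell import env
from h import *
c=fwd((136.86,609.84,292.26,2.9208),(-510,-480,-208),1.309);
for l in [(276,-58,341),(0,0,-15),(-384,186,-191),(0,0,174),(0,0,-140)]: c=fwd(c,l,0)
print(c,env.state()['eef_pos'])
pk=(441.6,-124.2)
print(rel(c,(*pk,260,c[3])),rel(c,(*pk,159,c[3])))
p,d=env.read_camera("scene"); cv2.imwrite("pics/c5.png",cv2.resize(p[80:320,160:480],None,fx=2.4,fy=2.4)[:,:,::-1])
X=world(p,d,env.camera_params("scene")); tops(p,X,173,183)
E
```

```text
(np.float64(661.6774009889027), np.float64(-72.86140332320124), 331.26, 1.6118) [661.36742928 -72.8227348  331.09793579]
([np.float64(-42.3), np.float64(-222.0), 71.3], 0.0) ([np.float64(-42.3), np.float64(-222.0), 172.3], 0.0)
[246.  76.] 314 mean [ 72.3   8.9 178.1] circ 61.3 19.6 147.0 rgb [41. 35. 27.]
[520.  97.] 27 mean [566.4 549.9 179.3] circ 568.9 552.6 15.1 rgb [39. 43. 43.]
[450. 156.] 276 mean [654.1 216.7 175.7] circ 653.8 216.6 24.4 rgb [72.  9.  3.]
[575. 209.] 516 mean [881.3 278.7 178. ] circ 867.1 323.0 88.3 rgb [46. 52. 55.]
[335. 210.] 438 mean [665.1 -71.3 175.7] circ 664.1 -69.8 25.2 rgb [186. 185. 177.]
[299. 228.] 495 mean [ 669.4 -145.6  175.7] circ 668.8 -145.5 24.6 rgb [237. 237. 227.]
[ 88. 315.] 116 mean [ 664.3 -462.9  178.2] circ 650.3 -465.4 21.3 rgb [10. 11. 11.]
```

View pics/c5.png

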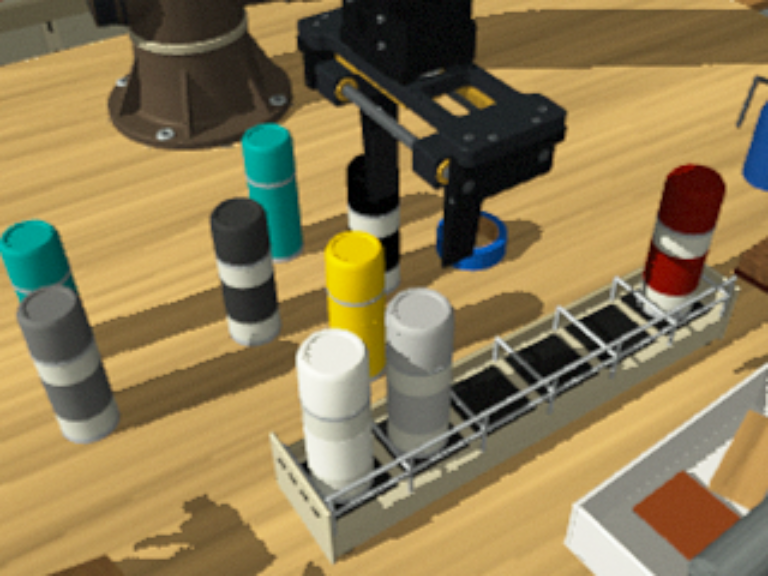

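Light grey stands upright in its bay, next to the white can at (335,210). Next is the mid grey.

```bash
python3 - <<'E'
from h import *
c=(661.68,-72.86,331.26,1.6118)
print(rel(c,(472.2,-300.3,159.26,c[3])))
E
```

```text
([np.float64(-219.5), np.float64(-198.6), 172.0], 0.0)
```

Call:
play_rows:
  targets:
    - {"linear": [-25,-22,0],"turn": 0}
    - {"linear": [-60,-54,0],"turn": 0}
    - {"linear": [-95,-86,10],"turn": 0}
    - {"linear": [-130,-118,25],"turn": 0}
    - {"linear": [-165,-149,40],"turn": 0}
    - {"linear": [-195,-176,55],"turn": 0}
    - {"linear": [-214,-194,65],"turn": 0}
    - {"linear": [-219.5,-198.5,70],"turn": 0}
    - {"linear": [-219.5,-198.5,70],"turn": 0}
    - {"linear": [-219.5,-198.5,75],"turn": 0}
    - {"linear": [-219.5,-198.5,95],"turn": 0}
    - {"linear": [-219.5,-198.5,115],"turn": 0}
    - {"linear": [-219.5,-198.5,135],"turn": 0}
    - {"linear": [-219.5,-198.5,150],"turn": 0}
    - {"linear": [-219.5,-198.5,163],"turn": 0}
    - {"linear": [-219.5,-198.5,172],"turn": 0}
    - {"linear": [-219.5,-198.5,172],"turn": 0}
    - {"linear": [-219.5,-198.5,172],"turn": 0}
  hand: 80

```text
t: 14.28
eef_pos: [472.5, -300.5, 159.6]
tcp_rot: [3.141, 0.0, 1.612]
ft_force: [0.6, 0.4, 0.3]
opening: 0.84
```

```bash
python3 - <<'E'
from cell import env
from h import *
print(env.state()['eef_pos'])
for n in ["side"]:
    p,d=env.read_camera(n); cv2.imwrite("pics/s6.png",cv2.resize(p[180:380,200:480],None,fx=2.5,fy=2.5)[:,:,::-1])
E
```

```text
[ 472.48824833 -300.45284874  159.58480426]
```

View pics/s6.png

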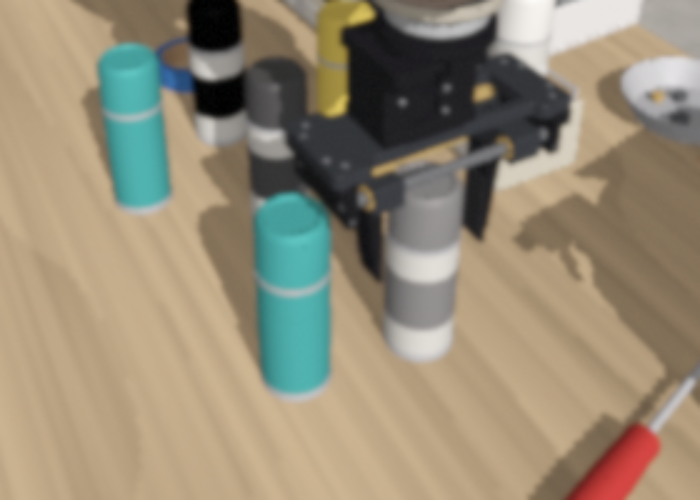

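The mid-grey can at (422,260) is between the fingers, which are clear of the turquoise can. Close and lift.

Call:
play_rows:
  targets:
    - {"linear": [0,0,0],"turn": 0}
    - {"linear": [0,0,0],"turn": 0}
    - {"linear": [0,0,0],"turn": 0}
    - {"linear": [0,0,0],"turn": 0}
    - {"linear": [0,0,0],"turn": 0}
    - {"linear": [0,0,-5],"turn": 0}
    - {"linear": [0,0,-15],"turn": 0}
    - {"linear": [0,0,-40],"turn": 0}
    - {"linear": [0,0,-80],"turn": 0}
    - {"linear": [0,0,-120],"turn": 0}
    - {"linear": [0,0,-160],"turn": 0}
    - {"linear": [0,0,-195],"turn": 0}
    - {"linear": [0,0,-206],"turn": 0}
    - {"linear": [0,0,-206],"turn": 0}
  hand: 40

```text
t: 16.08
eef_pos: [472.2, -300.2, 365.1]
tcp_rot: [3.141, 0.0, 1.612]
ft_force: [-0.6, -0.3, -1.9]
opening: 0.542
```

```bash
python3 - <<'E'
from h import *
c=fwd((661.68,-72.86,331.26,1.6118),(-219.5,-198.5,172-206),0);print(c)
print(rel(c,(659.2,-0.6,193.26,c[3])))
E
```

```text
(np.float64(472.34463021013505), np.float64(-300.3124516168932), 365.26, 1.6118)
([np.float64(291.8), np.float64(199.0), 172.0], 0.0)
```

Call:
play_rows:
  targets:
    - {"linear": [15,10,0],"turn": 0}
    - {"linear": [40,27,0],"turn": 0}
    - {"linear": [75,51,0],"turn": 0}
    - {"linear": [110,75,0],"turn": 0}
    - {"linear": [145,99,0],"turn": 0}
    - {"linear": [180,123,0],"turn": 0}
    - {"linear": [215,147,0],"turn": 0}
    - {"linear": [250,170,0],"turn": 0}
    - {"linear": [275,188,0],"turn": 0}
    - {"linear": [288,196,0],"turn": 0}
    - {"linear": [292,199,0],"turn": 0}
    - {"linear": [292,199,0],"turn": 0}
    - {"linear": [292,199,0],"turn": 0}
    - {"linear": [292,199,20],"turn": 0}
    - {"linear": [292,199,50],"turn": 0}
    - {"linear": [292,199,75],"turn": 0}
    - {"linear": [292,199,75],"turn": 0}
    - {"linear": [292,199,75],"turn": 0}

```text
t: 18.32
eef_pos: [659.5, -0.9, 291.5]
tcp_rot: [3.14, 0.0, 1.611]
ft_force: [-0.4, -0.0, -1.0]
opening: 0.547
```

```bash
python3 - <<'E'
from cell import env
from h import *
print(env.state()['eef_pos'])
p,d=env.read_camera("scene"); cv2.imwrite("pics/c7.png",cv2.resize(p[80:320,160:480],None,fx=2.4,fy=2.4)[:,:,::-1])
E
```

```text
[659.45288689  -0.86613884 291.48439077]
```

View pics/c7.png

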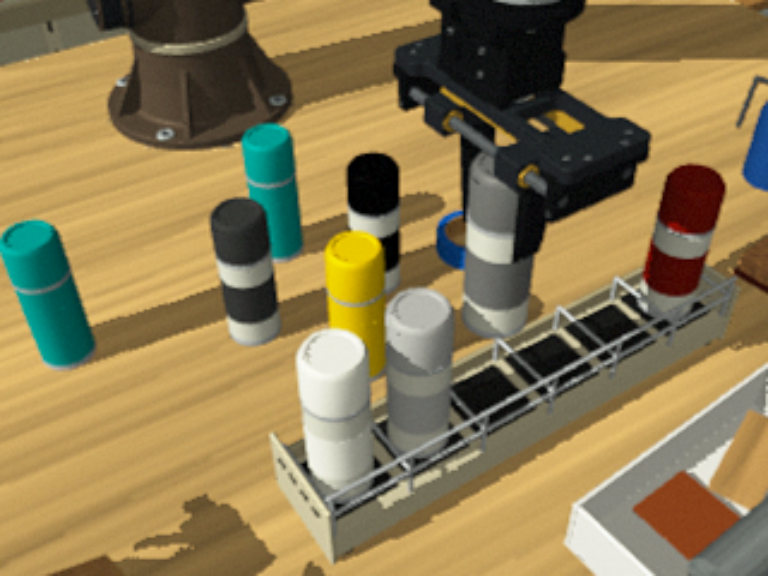

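The mid-grey can hangs over its bay. Lower to just above the pad, then step down to contact.

Call:
play_rows:
  targets:
    - {"linear": [0,0,20],"turn": 0}
    - {"linear": [0,0,40],"turn": 0}
    - {"linear": [0,0,60],"turn": 0}
    - {"linear": [0,0,75],"turn": 0}
    - {"linear": [0,0,85],"turn": 0}
    - {"linear": [0,0,92],"turn": 0}
    - {"linear": [0,0,96],"turn": 0}
    - {"linear": [0,0,97.5],"turn": 0}
    - {"linear": [0,0,97.5],"turn": 0}

```text
t: 19.5
eef_pos: [659.3, -0.4, 192.9]
tcp_rot: [3.141, -0.0, 1.612]
ft_force: [0.0, -0.1, -1.3]
opening: 0.546
```

Call:
play_rows:
  targets:
    - {"linear": [0,0,0.5],"turn": 0}
    - {"linear": [0,0,1],"turn": 0}
    - {"linear": [0,0,1],"turn": 0}

```text
t: 19.88
eef_pos: [659.3, -0.4, 192.2]
tcp_rot: [3.141, 0.0, 1.612]
ft_force: [-0.3, 0.4, 4.2]
opening: 0.545
```

Contact, so release and rise.

Call:
play_rows:
  targets:
    - {"linear": [0,0,0],"turn": 0}
    - {"linear": [0,0,0],"turn": 0}
    - {"linear": [0,0,0],"turn": 0}
    - {"linear": [0,0,0],"turn": 0}
    - {"linear": [0,0,0],"turn": 0}
    - {"linear": [0,0,-10],"turn": 0}
    - {"linear": [0,0,-25],"turn": 0}
    - {"linear": [0,0,-50],"turn": 0}
    - {"linear": [0,0,-80],"turn": 0}
    - {"linear": [0,0,-110],"turn": 0}
    - {"linear": [0,0,-140],"turn": 0}
    - {"linear": [0,0,-140],"turn": 0}
  hand: 80

```text
t: 21.38
eef_pos: [659.5, -0.4, 335.3]
tcp_rot: [3.136, 0.001, 1.612]
ft_force: [-0.3, -0.2, -0.0]
opening: 0.839
```

```bash
python3 - <<'E'
from cell import env
from h import *
c=fwd((472.345,-300.312,365.26,1.6118),(292,199,75+98.5-140),0)
print(c,env.state()['eef_pos'])
print(rel(c,(441.5,-124.2,159.26,c[3])))
p,d=env.read_camera("scene"); cv2.imwrite("pics/c8.png",cv2.resize(p[80:320,160:480],None,fx=2.4,fy=2.4)[:,:,::-1])
X=world(p,d,env.camera_params("scene")); tops(p,X,173,183,200)
E
```

```text
(np.float64(659.2080161653217), np.float64(-0.39999092133914793), 331.76, 1.6118) [ 6.59508211e+02 -4.17034825e-01  3.35295528e+02]
([np.float64(-114.8), np.float64(-222.6), 172.5], 0.0)
[256.  74.] 372 mean [ 74.   42.3 178.1] circ 55.0 62.8 183.7 rgb [38.  32.5 25. ]
[450. 156.] 276 mean [654.2 216.5 175.7] circ 654.2 217.5 24.8 rgb [71.  10.   2.5]
[575. 209.] 522 mean [881.2 278.8 177.9] circ 866.8 323.5 88.3 rgb [44. 50. 52.]
[367. 195.] 384 mean [663.3  -0.  175.6] circ 662.5 0.2 24.6 rgb [109. 110. 104.]
[335. 210.] 442 mean [665.2 -71.3 175.6] circ 664.2 -70.6 25.0 rgb [181. 181. 172.]
[298. 228.] 506 mean [ 669.6 -145.8  175.7] circ 668.8 -145.0 24.8 rgb [234. 234. 223.]
```

View pics/c8.png

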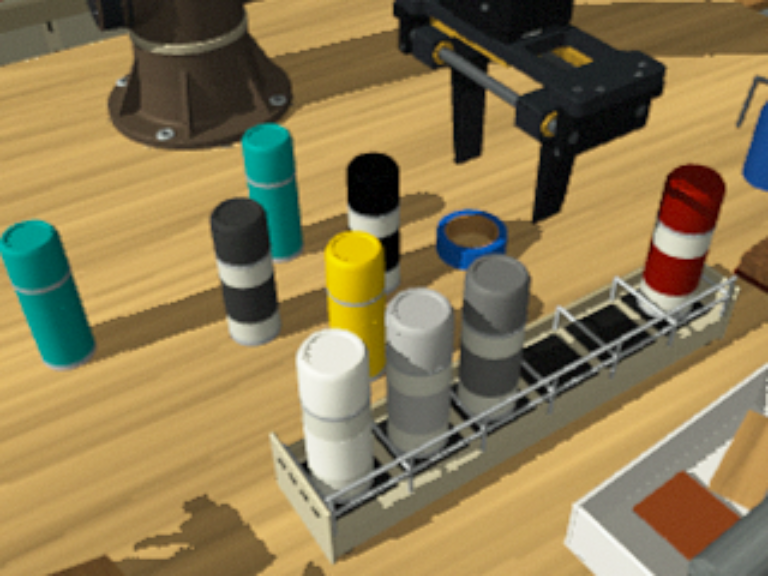

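Mid grey stands upright beside light grey. Next is dark at (441.5,-124).

Call:
play_rows:
  targets:
    - {"linear": [-10,-20,0],"turn": 0}
    - {"linear": [-28,-55,0],"turn": 0}
    - {"linear": [-46,-90,10],"turn": 0}
    - {"linear": [-64,-125,25],"turn": 0}
    - {"linear": [-83,-160,40],"turn": 0}
    - {"linear": [-100,-195,55],"turn": 0}
    - {"linear": [-111,-216,65],"turn": 0}
    - {"linear": [-115,-222.5,70],"turn": 0}
    - {"linear": [-115,-222.5,70],"turn": 0}
    - {"linear": [-115,-222.5,75],"turn": 0}
    - {"linear": [-115,-222.5,95],"turn": 0}
    - {"linear": [-115,-222.5,115],"turn": 0}
    - {"linear": [-115,-222.5,135],"turn": 0}
    - {"linear": [-115,-222.5,150],"turn": 0}
    - {"linear": [-115,-222.5,163],"turn": 0}
    - {"linear": [-115,-222.5,172.5],"turn": 0}
    - {"linear": [-115,-222.5,172.5],"turn": 0}
    - {"linear": [-115,-222.5,172.5],"turn": 0}
  hand: 80

```text
t: 23.68
eef_pos: [441.8, -124.4, 159.5]
tcp_rot: [3.141, 0.0, 1.612]
ft_force: [-0.0, 0.1, 0.9]
opening: 0.84
```

```bash
python3 - <<'E'
from cell import env
from h import *
print(env.state()['eef_pos'])
p,d=env.read_camera("side"); cv2.imwrite("pics/s9.png",cv2.resize(p[120:320,200:480],None,fx=2.5,fy=2.5)[:,:,::-1])
c=fwd((659.208,-0.4,331.76,1.6118),(-115,-222.5,172.5-206),0);print(c)
print(rel(c,(656.1,71.7,193.26,c[3])))
E
```

```text
[ 441.78789079 -124.43694588  159.49431813]
(np.float64(441.60911974398766), np.float64(-124.4240997198917), 365.26, 1.6118)
([np.float64(187.2), np.float64(222.4), 172.0], 0.0)
```

View pics/s9.png

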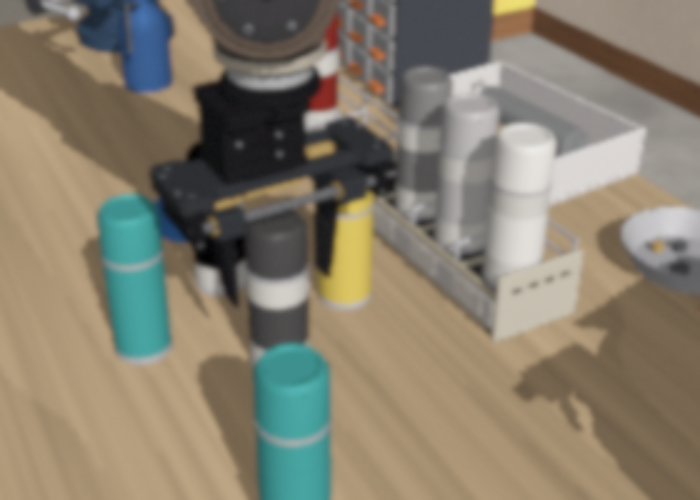

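The dark can at (278,280) is between the fingers. Close and lift, then carry.

Call:
play_rows:
  targets:
    - {"linear": [0,0,0],"turn": 0}
    - {"linear": [0,0,0],"turn": 0}
    - {"linear": [0,0,0],"turn": 0}
    - {"linear": [0,0,0],"turn": 0}
    - {"linear": [0,0,0],"turn": 0}
    - {"linear": [0,0,-5],"turn": 0}
    - {"linear": [0,0,-15],"turn": 0}
    - {"linear": [0,0,-40],"turn": 0}
    - {"linear": [0,0,-80],"turn": 0}
    - {"linear": [0,0,-120],"turn": 0}
    - {"linear": [0,0,-160],"turn": 0}
    - {"linear": [0,0,-195],"turn": 0}
    - {"linear": [0,0,-206],"turn": 0}
    - {"linear": [0,0,-206],"turn": 0}
  hand: 40

```text
t: 25.48
eef_pos: [441.4, -124.3, 365.1]
tcp_rot: [3.141, 0.0, 1.612]
ft_force: [-0.4, 0.5, -2.7]
opening: 0.545
```

Call:
play_rows:
  targets:
    - {"linear": [10,12,0],"turn": 0}
    - {"linear": [28,33,0],"turn": 0}
    - {"linear": [50,59,0],"turn": 0}
    - {"linear": [75,89,0],"turn": 0}
    - {"linear": [100,119,0],"turn": 0}
    - {"linear": [125,148,0],"turn": 0}
    - {"linear": [150,178,0],"turn": 0}
    - {"linear": [170,202,0],"turn": 0}
    - {"linear": [182,216,0],"turn": 0}
    - {"linear": [187,222.5,0],"turn": 0}
    - {"linear": [187,222.5,0],"turn": 0}
    - {"linear": [187,222.5,0],"turn": 0}
    - {"linear": [187,222.5,20],"turn": 0}
    - {"linear": [187,222.5,50],"turn": 0}
    - {"linear": [187,222.5,75],"turn": 0}
    - {"linear": [187,222.5,75],"turn": 0}
    - {"linear": [187,222.5,75],"turn": 0}

```text
t: 27.6
eef_pos: [656.5, 71.3, 291.5]
tcp_rot: [3.14, -0.0, 1.611]
ft_force: [0.0, 0.1, -1.3]
opening: 0.546
```

```bash
python3 - <<'E'
from cell import env
from h import *
print(env.state()['eef_pos'])
p,d=env.read_camera("scene"); cv2.imwrite("pics/c10.png",cv2.resize(p[80:320,160:480],None,fx=2.4,fy=2.4)[:,:,::-1])
E
```

```text
[656.49275271  71.27348177 291.53839605]
```

View pics/c10.png

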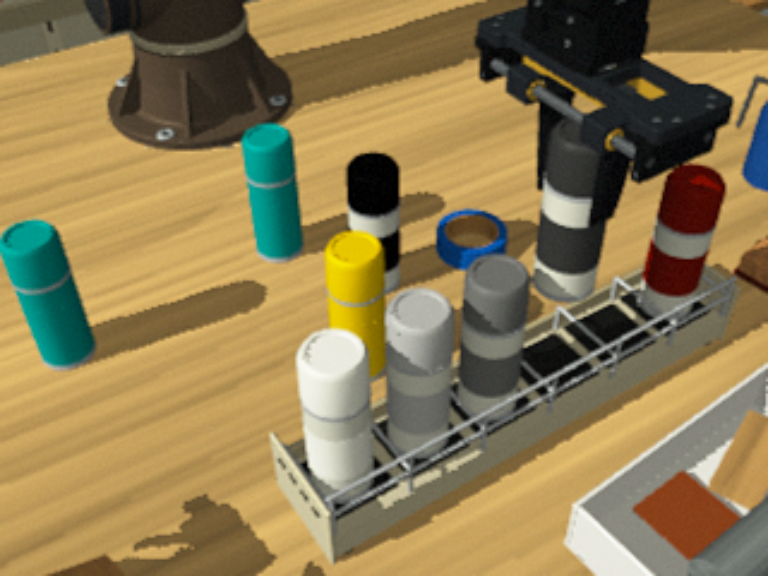

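The dark can hangs over its bay. Lower.

Call:
play_rows:
  targets:
    - {"linear": [0,0,20],"turn": 0}
    - {"linear": [0,0,40],"turn": 0}
    - {"linear": [0,0,60],"turn": 0}
    - {"linear": [0,0,75],"turn": 0}
    - {"linear": [0,0,85],"turn": 0}
    - {"linear": [0,0,92],"turn": 0}
    - {"linear": [0,0,96],"turn": 0}
    - {"linear": [0,0,97.5],"turn": 0}
    - {"linear": [0,0,97.5],"turn": 0}

```text
t: 28.78
eef_pos: [656.4, 71.5, 193.0]
tcp_rot: [3.141, -0.0, 1.612]
ft_force: [0.4, 0.1, -0.5]
opening: 0.543
```

Call:
play_rows:
  targets:
    - {"linear": [0,0,0.5],"turn": 0}
    - {"linear": [0,0,1],"turn": 0}
    - {"linear": [0,0,1],"turn": 0}

```text
t: 29.15
eef_pos: [656.3, 71.5, 192.3]
tcp_rot: [3.141, -0.0, 1.612]
ft_force: [-0.4, 0.1, 4.9]
opening: 0.547
```

Call:
play_rows:
  targets:
    - {"linear": [0,0,0],"turn": 0}
    - {"linear": [0,0,0],"turn": 0}
    - {"linear": [0,0,0],"turn": 0}
    - {"linear": [0,0,0],"turn": 0}
    - {"linear": [0,0,0],"turn": 0}
    - {"linear": [0,0,-10],"turn": 0}
    - {"linear": [0,0,-25],"turn": 0}
    - {"linear": [0,0,-50],"turn": 0}
    - {"linear": [0,0,-80],"turn": 0}
    - {"linear": [0,0,-110],"turn": 0}
    - {"linear": [0,0,-140],"turn": 0}
    - {"linear": [0,0,-140],"turn": 0}
  hand: 80

```text
t: 30.65
eef_pos: [656.6, 71.6, 335.3]
tcp_rot: [3.136, 0.0, 1.612]
ft_force: [-0.6, 0.3, -0.2]
opening: 0.842
```

```bash
python3 - <<'E'
from cell import env
from h import *
c=fwd((441.609,-124.424,365.26,1.6118),(187,222.5,75+98.5-140),0)
print(c,env.state()['eef_pos'])
print(rel(c,(442,14.4,159.26,c[3])))
p,d=env.read_camera("scene"); cv2.imwrite("pics/c11.png",cv2.resize(p[80:320,160:480],None,fx=2.4,fy=2.4)[:,:,::-1])
X=world(p,d,env.camera_params("scene")); tops(p,X,173,183,200)
E
```

```text
(np.float64(656.2564429900103), np.float64(71.53958135595059), 331.76, 1.6118) [656.55493496  71.59788622 335.28091723]
([np.float64(-48.3), np.float64(-216.4), 172.5], 0.0)
[256.  73.] 367 mean [ 67.9  44.5 178.1] circ 38.0 66.8 184.8 rgb [37. 31. 24.]
[450. 156.] 275 mean [654.1 216.7 175.6] circ 653.5 217.0 24.8 rgb [123.  12.   0.]
[397. 181.] 338 mean [660.6  72.2 175.7] circ 660.7 72.4 24.3 rgb [52. 53. 49.]
[575. 209.] 527 mean [881.1 278.9 177.9] circ 867.0 324.4 88.8 rgb [42. 48. 51.]
[367. 195.] 387 mean [ 6.632e+02 -3.000e-01  1.757e+02] circ 662.2 0.6 24.7 rgb [106. 107. 101.]
[335. 210.] 436 mean [665.  -71.3 175.6] circ 664.7 -70.7 24.9 rgb [177. 177. 169.]
[298. 228.] 497 mean [ 669.5 -145.7  175.7] circ 668.7 -145.2 24.8 rgb [232. 231. 219.]
```

View pics/c11.png

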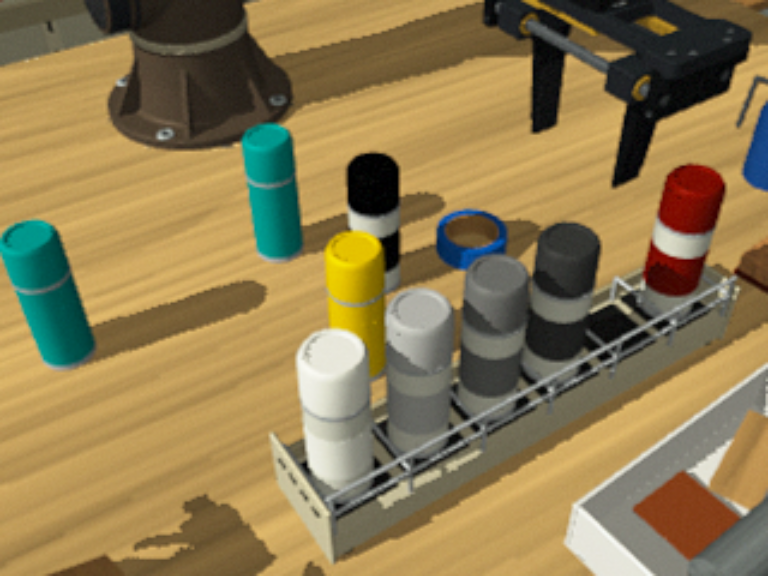

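Dark stands upright in the third bay. Black at (442,14.4) is last.

Call:
play_rows:
  targets:
    - {"linear": [-5,-20,0],"turn": 0}
    - {"linear": [-12,-55,0],"turn": 0}
    - {"linear": [-20,-90,10],"turn": 0}
    - {"linear": [-28,-125,25],"turn": 0}
    - {"linear": [-36,-160,40],"turn": 0}
    - {"linear": [-43,-192,55],"turn": 0}
    - {"linear": [-47,-211,65],"turn": 0}
    - {"linear": [-48.5,-216.5,70],"turn": 0}
    - {"linear": [-48.5,-216.5,70],"turn": 0}
    - {"linear": [-48.5,-216.5,75],"turn": 0}
    - {"linear": [-48.5,-216.5,95],"turn": 0}
    - {"linear": [-48.5,-216.5,115],"turn": 0}
    - {"linear": [-48.5,-216.5,135],"turn": 0}
    - {"linear": [-48.5,-216.5,150],"turn": 0}
    - {"linear": [-48.5,-216.5,163],"turn": 0}
    - {"linear": [-48.5,-216.5,172.5],"turn": 0}
    - {"linear": [-48.5,-216.5,172.5],"turn": 0}
    - {"linear": [-48.5,-216.5,172.5],"turn": 0}
  hand: 80

```text
t: 32.95
eef_pos: [442.1, 14.2, 159.5]
tcp_rot: [3.141, -0.0, 1.612]
ft_force: [0.1, 0.2, 0.1]
opening: 0.839
```

```bash
python3 - <<'E'
from cell import env
from h import *
print(env.state()['eef_pos'])
p,d=env.read_camera("side"); cv2.imwrite("pics/s12.png",cv2.resize(p[120:320,200:480],None,fx=2.5,fy=2.5)[:,:,::-1])
c=fwd((656.256,71.54,331.76,1.6118),(-48.5,-216.5,172.5-206),0);print(c)
print(rel(c,(653.1,143.7,193.26,c[3])))
E
```

```text
[442.12596558  14.21762387 159.49594293]
(np.float64(441.92609629436583), np.float64(14.20595795224622), 365.26, 1.6118)
([np.float64(120.7), np.float64(216.3), 172.0], 0.0)
```

View pics/s12.png

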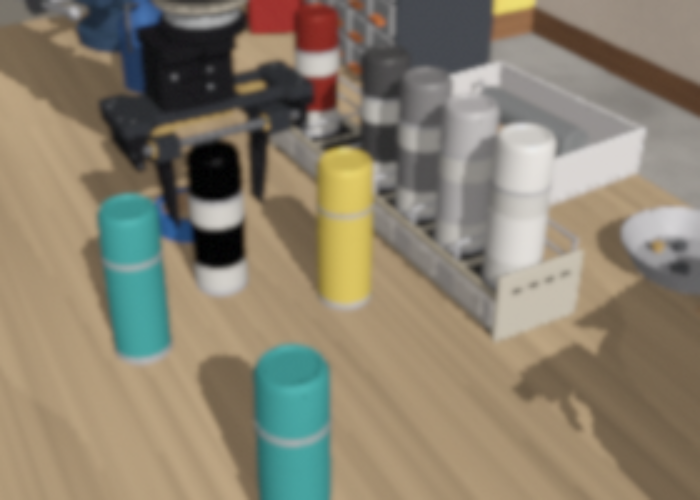

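The black can at (218,220) is between the fingers. Close, lift and carry.

Call:
play_rows:
  targets:
    - {"linear": [0,0,0],"turn": 0}
    - {"linear": [0,0,0],"turn": 0}
    - {"linear": [0,0,0],"turn": 0}
    - {"linear": [0,0,0],"turn": 0}
    - {"linear": [0,0,0],"turn": 0}
    - {"linear": [0,0,-5],"turn": 0}
    - {"linear": [0,0,-15],"turn": 0}
    - {"linear": [0,0,-40],"turn": 0}
    - {"linear": [0,0,-80],"turn": 0}
    - {"linear": [0,0,-120],"turn": 0}
    - {"linear": [0,0,-160],"turn": 0}
    - {"linear": [0,0,-195],"turn": 0}
    - {"linear": [0,0,-206],"turn": 0}
    - {"linear": [0,0,-206],"turn": 0}
  hand: 40

```text
t: 34.75
eef_pos: [441.6, 14.2, 365.1]
tcp_rot: [3.141, -0.0, 1.612]
ft_force: [0.3, -0.5, -2.4]
opening: 0.548
```

Call:
play_rows:
  targets:
    - {"linear": [6,11,0],"turn": 0}
    - {"linear": [18,32,0],"turn": 0}
    - {"linear": [34,60,0],"turn": 0}
    - {"linear": [50,90,0],"turn": 0}
    - {"linear": [67,120,0],"turn": 0}
    - {"linear": [84,150,0],"turn": 0}
    - {"linear": [100,180,0],"turn": 0}
    - {"linear": [112,201,0],"turn": 0}
    - {"linear": [118,212,0],"turn": 0}
    - {"linear": [120.5,216.5,0],"turn": 0}
    - {"linear": [120.5,216.5,0],"turn": 0}
    - {"linear": [120.5,216.5,0],"turn": 0}
    - {"linear": [120.5,216.5,20],"turn": 0}
    - {"linear": [120.5,216.5,50],"turn": 0}
    - {"linear": [120.5,216.5,75],"turn": 0}
    - {"linear": [120.5,216.5,75],"turn": 0}
    - {"linear": [120.5,216.5,75],"turn": 0}

```text
t: 36.88
eef_pos: [653.5, 143.3, 291.6]
tcp_rot: [3.14, -0.0, 1.612]
ft_force: [0.2, -0.5, -1.2]
opening: 0.542
```

```bash
python3 - <<'E'
from cell import env
from h import *
print(env.state()['eef_pos'])
p,d=env.read_camera("scene"); cv2.imwrite("pics/c13.png",cv2.resize(p[80:320,220:540],None,fx=2.4,fy=2.4)[:,:,::-1])
E
```

```text
[653.52719249 143.34475137 291.61491432]
```

View pics/c13.png

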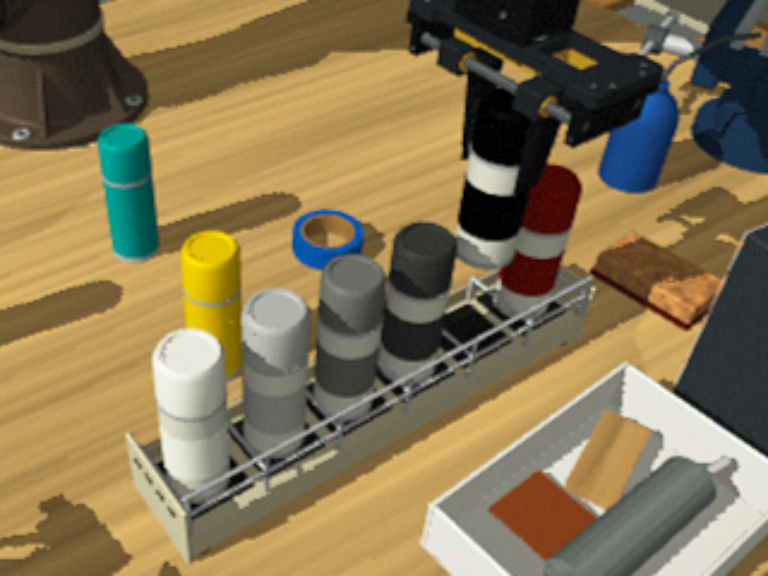

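The black can is over its bay between dark and red. Lower.

Call:
play_rows:
  targets:
    - {"linear": [0,0,20],"turn": 0}
    - {"linear": [0,0,40],"turn": 0}
    - {"linear": [0,0,60],"turn": 0}
    - {"linear": [0,0,75],"turn": 0}
    - {"linear": [0,0,85],"turn": 0}
    - {"linear": [0,0,92],"turn": 0}
    - {"linear": [0,0,96],"turn": 0}
    - {"linear": [0,0,97.5],"turn": 0}
    - {"linear": [0,0,97.5],"turn": 0}

```text
t: 38.05
eef_pos: [653.4, 143.5, 193.0]
tcp_rot: [3.141, -0.0, 1.612]
ft_force: [0.2, 0.8, -1.8]
opening: 0.545
```

Call:
play_rows:
  targets:
    - {"linear": [0,0,0.5],"turn": 0}
    - {"linear": [0,0,1],"turn": 0}
    - {"linear": [0,0,1],"turn": 0}

```text
t: 38.42
eef_pos: [653.4, 143.5, 192.3]
tcp_rot: [3.141, -0.0, 1.612]
ft_force: [-1.6, -0.3, 4.2]
opening: 0.543
```

Contact. Release, rise, and move back clear of the rack.

Call:
play_rows:
  targets:
    - {"linear": [0,0,0],"turn": 0}
    - {"linear": [0,0,0],"turn": 0}
    - {"linear": [0,0,0],"turn": 0}
    - {"linear": [0,0,0],"turn": 0}
    - {"linear": [0,0,0],"turn": 0}
    - {"linear": [0,0,-10],"turn": 0}
    - {"linear": [0,0,-25],"turn": 0}
    - {"linear": [0,0,-50],"turn": 0}
    - {"linear": [0,0,-80],"turn": 0}
    - {"linear": [0,0,-120],"turn": 0}
    - {"linear": [0,0,-160],"turn": 0}
    - {"linear": [0,-30,-200],"turn": 0}
    - {"linear": [0,-70,-210],"turn": 0}
    - {"linear": [0,-110,-210],"turn": 0}
    - {"linear": [0,-120,-210],"turn": 0}
    - {"linear": [0,-120,-210],"turn": 0}
    - {"linear": [0,-120,-210],"turn": 0}
    - {"linear": [0,-120,-210],"turn": 0}
  hand: 80

```text
t: 40.67
eef_pos: [534.2, 138.5, 401.3]
tcp_rot: [-3.141, -0.0, 1.612]
ft_force: [-0.1, 0.6, 0.1]
opening: 0.843
```

```bash
python3 - <<'E'
from cell import env
from h import *
s=env.state();print(s['eef_pos'],s['ft_force'],s['opening'])
p,d=env.read_camera("scene"); cv2.imwrite("pics/c14.png",cv2.resize(p[80:320,160:480],None,fx=2.4,fy=2.4)[:,:,::-1])
X=world(p,d,env.camera_params("scene")); tops(p,X,173,183,200); print('bench');tops(p,X,141,150,120)
c=env.camera_params('wrist');p,d=env.read_camera("wrist"); cv2.imwrite("pics/w14.png",p[:,:,::-1])
X=world(p,d,c); print('wrist'); tops(p,X,172,183,200)
E
```

```text
[534.17158686 138.52874579 401.29458759] [-0.05601476  0.56087122  0.09305507] 0.8426126452563394
[255.  72.] 368 mean [ 60.5  44.  178.2] circ 21.3 69.4 185.5 rgb [34. 29. 22.]
[450. 156.] 274 mean [653.8 216.8 175.5] circ 653.5 217.0 24.7 rgb [116.  12.   1.]
[425. 168.] 305 mean [657.2 144.2 175.7] circ 656.9 144.5 24.7 rgb [1. 2. 2.]
[397. 181.] 334 mean [660.2  72.3 175.6] circ 659.6 73.7 24.4 rgb [48. 49. 46.]
[575. 209.] 531 mean [881.1 279.  178. ] circ 866.9 323.9 88.4 rgb [40. 45. 48.]
[367. 195.] 374 mean [663.2  -0.  175.7] circ 662.8 0.4 24.4 rgb [100. 101.  96.]
[335. 210.] 433 mean [664.9 -71.2 175.7] circ 664.4 -70.6 24.5 rgb [168. 168. 160.]
[298. 228.] 503 mean [ 669.5 -145.8  175.7] circ 668.5 -145.5 24.8 rgb [226. 226. 209.]
bench
[252.  82.] 218 mean [ 51.2  35.6 145.6] circ 11.5 69.9 183.1 rgb [36. 31. 23.]
[271. 137.] 174 mean [346.8 -46.9 142.8] circ 346.9 -47.0 23.9 rgb [  0. 144. 132.]
[171. 179.] 253 mean [ 380.  -289.9  143. ] circ 379.4 -289.8 23.9 rgb [  0. 143. 132.]
[308. 184.] 271 mean [543.4 -58.6 142.8] circ 543.2 -57.9 25.0 rgb [220. 185.   0.]
[571. 222.] 444 mean [885.2 284.3 145.5] circ 868.5 338.7 97.8 rgb [40. 45. 48.]
[126. 364.] 3351 mean [ 738.6 -438.6  145.7] circ 774.0 -456.7 121.6 rgb [92. 66. 35.]
wrist
[597.  38.] 760 mean [793.4 295.1 177.6] circ 816.7 298.9 39.6 rgb [102.  98.  96.]
[428. 118.] 1866 mean [647.  217.7 175.8] circ 648.1 217.3 25.2 rgb [179.  59.  33.]
[421. 186.] 1537 mean [650.6 144.9 176. ] circ 651.7 143.6 25.3 rgb [66. 51. 39.]
[417. 244.] 1091 mean [656.   76.1 175.9] circ 655.4 74.5 24.6 rgb [110. 101.  95.]
[398. 340.] 387 mean [650.8 -62.  175.5] circ 651.5 -65.6 19.9 rgb [215. 209. 203.]
```

View pics/c14.png

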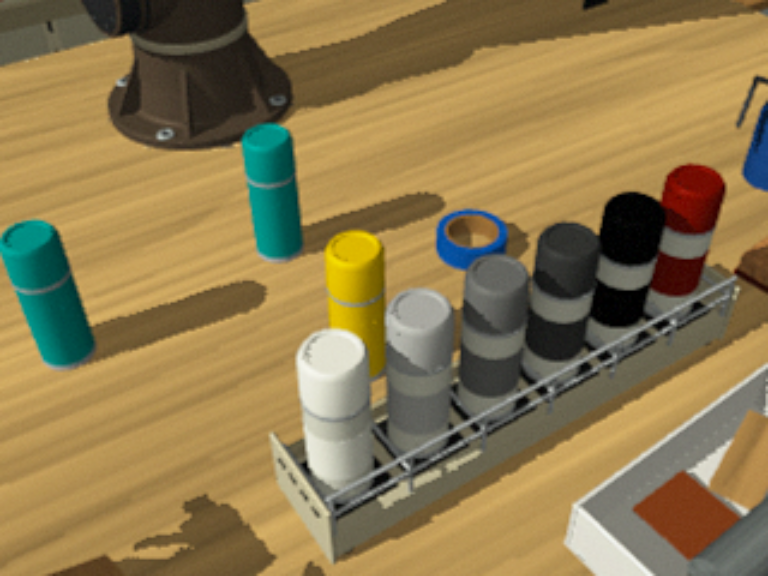

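View pics/w14.png

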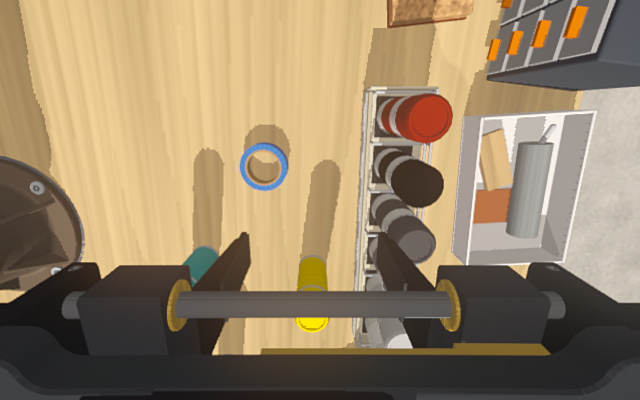

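The row reads white, light, mid, dark, black, red, with all tops level. White, red and the decoys have not moved, and the gripper is clear.

```bash
python3 -c "
from cell import env
print(env.state()['t'],env.job_done())"
```

```text
the job is handed in; nothing more can be done
40.775 None
```

All four cans are in the rack in the order asked: white, light grey, medium grey, dark grey, black, red. I handed the job in at about 41 s. Each can was gripped near its cap and lowered until the wrist force showed it resting on the pad (4 to 8 N), then released.

- **Upright:** the last scene picture shows all six racked can tops at the same height, and their spacing along the row matches the bays to within 2 to 3 mm.
- **Left alone:** the white and red cans read the same as at the start, to within 1 mm. The turquoise and yellow cans stand where they were, and the gripper is clear of everything.
- **Disagreement:** the scene camera reads about 5 mm further in x and 2 to 3 mm in y than the wrist and side cameras, which agree with each other to about 1 mm. I worked from the wrist view, with the side camera for the light can. Only the red, black and dark cans showed clearly in the last wrist picture; the gripper hid the rest. I judged those from the scene picture.

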